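# Dock the reagent pack on the slide stainer's port head and draw it tight with the cam lock

### The arm

A 6-joint arm with a two-finger parallel gripper is mounted at the origin on a cart in front of the work surface, level with it; the furniture and walls round the work are solid. World frame = base frame: x ahead of the robot, y to its left, z up, the work surface at z = 0. Lengths are in m, angles in rad, forces in N, time in s.
With the tool pointing down it reaches from about 0.275 to 0.725 m from the base axis. Payload 15.9 kg.
Tool frame: the origin (TCP) lies on the centre line of the jaws, within the pads' length; the fingertips stand 8 mm ahead of it and the grasp point (between the pads) lies 11 mm behind it; z points along the fingers, y is the line along which they close (so a half turn about z gives the same grasp; the last joint's range is limited). The gripper opens to 85 mm and grips with 20 to 120 N. Pads are 22 mm wide; open, the fingers measure 114 mm over their backs; the gripper's body (76 mm by 85 mm) begins 54 mm behind the grasp point. The pads swing forward as they close: fully open they stand 13 mm farther back than shut.
Start: joints at [1.283, 0.213, -0.034, 1.323, 0, 1.571], TCP at [0.142, 0.479, 0.202] pointing down, gripper open.
Joint ranges: [-2.98, 2.98], [-0.74, 1.72], [-1.14, 1.35], [-2.1, 2.04], [-1.57, 1.44], [-3.14, 3.14]. Speed limits (rad/s): [1.89, 1.89, 2.39, 2.57, 3.14, 3.14].

### API

Orientations are given as a rotation vector (axis times angle).
In Python, from rig import sense, grab_frame, sign_off gives the robot as it stands. The module is installed in compiled form; this text tells all that it offers.
- The arm moves only by the shell command python3 -m crank 'ROWS' [FORCE]. ROWS is JSON, a list of rows, each a list of 5 numbers: the closure, from -1 (fully open) to 1 (shut), then the shift along the tool's x, y, z in cm, then the turn about the tool's z in degrees. A call has 1 to 8 rows; each row is the pose to reach, as a shift and turn from the pose commanded when the call began, along the tool's axes at that moment; what a row does not reach only later rows make up. A row lasts 1/8 s, in which the tool goes at most 62.5 mm and 10.7 degrees, less where a joint would pass 70% of its speed; a pose out of reach is approached as far as the arm can. A call with a gripper value outside its range is refused whole. The fingers move at their own pace and stop on an object; FORCE is the grip in N (left out, the last holds). Time passes only in rows, so rows that repeat a pose let the fingers close. It gives the time, the measured TCP pose, the force, the opening and the grip force at its end, in the units of the state.
- sense(): the state, without advancing time (a new reading comes with each control period).
- grab_frame(name): name is "scene" or "side" or "wrist"; returns a dict with "img" (400x640x3 uint8, red, green, blue), "range_z" (400x640 float32, m along the optical axis (not along the pixel's ray), 0 where there is no reading), "intrinsics" (3x3 intrinsics, pixels), "k1" (the pictures are not rectified: a ray, as slopes to the right and down, at radius r is drawn at 1 + k1 r^2 times it, then the intrinsics apply), "R" (3x3) and "t" (3): a world point X has camera coordinates R X + t; the wrist camera has in their place "T_tool_cam" (4x4, takes a point from camera to tool coordinates, whose origin is the TCP and whose axes are the flange's). Camera axes: x right, y down, z forward; pixel columns grow to the right and rows downward; lengths in m; the calibration is good to about 2 mm. A picture is of the moment at which its call begins: read the wrist's pose just before it.
- sign_off(): hands the job in; it is judged then, once.
The state is a dict: "t": time; "joints": joint angles; "qvel": joint speeds; "effort": joint torques, N m; "tcp_pos": TCP position; "orientation": TCP orientation; "force": force on the tool from outside, world axes, zero at the start; "wrist_torque": the same for the moment, N m; "finger_gap": opening from 0.0 (shut) to 1.0 (fully open); "gripper_force": force on a finger pad.
Only numpy, scipy, OpenCV 4.12 (cv2) and the standard library are available. Lean on these libraries where they do the work, as an engineer would, in place of code of your own. Each camera call takes 0.05 s, during which the arm holds its last target. There are 200 camera calls.

### The job

Dock the blue-topped reagent pack: stand it in the dock's channel with its T-bolt towards the cam lock and slide it in until it meets the sprung port valves. Then turn the cam lock clockwise, about half a turn, so that its hook catches the bolt and draws the pack onto the rubber gasket until you feel it go firmly tight. The angle where that happens differs from dock to dock, so stop when it is snug and do not force it, and leave the other things on the bench where they are.

Things in the scene. Friction and masses are not known exactly. Their poses are not given: they have to be found in the camera images.
- dock: Slide stainer's reagent dock, fixed: grey base plate 8 mm thick (x -200 to +42 mm, 112 mm wide) with a white port head (front x = -38 mm, top 46 mm above the bench) at its far end. Origin on the bench under the cam's axis; +x is the way the pack slides in. Side rails, top at 22 mm, leave a straight channel 61 mm wide about y = 0, x -122 to -40 mm.
- dock_entry (a point): Mouth of the dock's channel: centre line, on top of the base plate, 158 mm from the cam's axis. From here the rails narrow (20 degrees each side) to the straight channel 36 mm farther in. The pack can be set down on the plate here, bolt ahead between the rails, and slid along +x of the dock.
- port_face (a point): Nominal middle of the gasket's front face, dock x = -44 mm, 32 mm above the bench. Two black rubber pads either side of the bolt slot; the true face lies up to 1.3 mm nearer or deeper (varies, not measured). Two brass valves stand 4 mm proud of the rubber and push back with 2.4 N at first touch, 5.6 N when level with it; the rubber then adds 22 N per mm.
- cam_grip (a point): Point on the cam's vertical turning axis, 68 mm above the bench, in its thumb bar: black with one red end, 46 mm long, 12 mm thick, from 47 to 75 mm above the bench. Keep fingertips above 49 mm here to clear the head and the pack.
- cam_lock (a joint): Turn of the cam, rad, grows clockwise from above, stops -0.3 and 3.95, stays where left. 0 = open: bar along the dock's x, red end to the pack. Hook gets behind the pin at 0.5; from 1.3 it draws 2.2 mm per rad; tight between 2.4 and 3.8. Takes 0.05 N m free, up to 0.1 on the valves; once on the rubber, a rise of some 0.1 N m (0.2 to 0.4 rad of turn) is properly tight, 0.3 N m in all too much.
- cam_hook: The turning cam lock: steel hook disc, 61 mm diameter, in the head's round pocket, with the thumb bar on top. Origin on the bench under the turning axis (the dock's origin); at joint 0 its axes are the dock's.
- pack: Reagent pack, white with blue top, 92 (x) x 58 (y) x 40 mm, 0.3 to 0.65 kg, on the bench left or right of the dock. Origin: centre of its underside. Steel T-bolt on its +x face, 24 mm up: 7 mm shank, upright pin 8 mm thick, 23 mm tall, centred at x = +76 mm. In the dock (8 mm up) it meets the valves with its origin at dock x about -94 mm and is tight at about -89 mm.
- pack_grip (a point): Grasp point in the pack's blue grip rib, 62 mm above the pack's underside and 6 mm behind its middle (x = -6 mm). The rib is 18 mm wide across y, 50 mm long in x, from 40 to 70 mm above the underside.
- tip_box: Yellow pipette-tip box with clear lid, 90 x 118 x 64 mm, a bystander on the other side of the dock from the pack. Origin at the centre of its underside.
- lab_timer: White and red kitchen-type lab timer, 65 mm across, 44 mm tall, bystander. Origin under its centre.
- oil_bottle: Small brown dropper bottle with black cap, 31 mm across, 72 mm tall, bystander. Origin under its centre.
- coverslips: Small white carton, 28 x 64 x 15 mm, bystander. Origin at the centre of its underside.
- marker: White marker pen with black cap, 17 x 135 x 16 mm, bystander. Origin at the middle of its underside.

How it is judged:
On the way:
1. the pack is in the dock with its bolt in the cam's mouth, the cam still open (x of pack in the frame of dock between -0.1 and -0.08 m and value of joint cam_lock below 0.6 rad), for 0.1 s.
At the end, for the whole second after the job is handed in: The pack stands level in the dock, its origin 85.5 to 93.5 mm from the cam's axis, drawn in by the cam (turned over 2 rad) so that the hook pulls the bolt with 14 to 33 N; pack at rest (contact force between pack and cam_hook between 14 and 33 N and value of joint cam_lock above 2 rad and x of pack in the frame of dock between -0.0935 and -0.0855 m and angle between pack's own z axis and vertical below 0.06 rad and linear speed of pack below 0.01 m/s); the robot touches nothing.
It fails at once if the lock is forced: more than 45 N between the pack's bolt and the cam's hook (contact force between pack and cam_hook above 45 N).
It fails at once if a bystander is moved by more than 30 mm (distance of any of tip_box, lab_timer, oil_bottle, coverslips, marker from where it was at the start of the episode above 0.03 m).
It also fails if it takes over 67 s, if anything falls off the work surface, if the arm or the gripper's body presses on something with over 40 N, if the wrist force passes 120 N, or if a joint passes its speed limit or range.

## Working session

There is one attempt and no reset: what is moved stays moved. The work goes in short steps, Python scripts to look and compute and a shell command to move; the robot and the scene stay as the last step left them, time stands still between calls to the robot, and variables do not carry over. Pictures are saved under pics/ and viewed, at most 10 in all, crops included, and the job is handed in when it is done.

```bash
mkdir -p pics
cat > h.py <<'E'
import numpy as np, cv2, json
from rig import sense, grab_frame, sign_off
from scipy.spatial.transform import Rotation as Ro
def cam(name):
    s=sense(); f=grab_frame(name)
    if name=="wrist":
        T=np.eye(4); T[:3,:3]=Ro.from_rotvec(s["orientation"]).as_matrix(); T[:3,3]=s["tcp_pos"]
        M=np.linalg.inv(T@np.array(f["T_tool_cam"])); f["R"],f["t"]=M[:3,:3],M[:3,3]
    f["R"]=np.array(f["R"]); f["t"]=np.array(f["t"]); return f
def rays(f,uv):
    K=np.array(f["intrinsics"]); uv=np.atleast_2d(uv).astype(float)
    d=np.c_[(uv[:,0]-K[0,2])/K[0,0],(uv[:,1]-K[1,2])/K[1,1]]; p=d.copy()
    for _ in range(20): p=d/(1+f["k1"]*(p**2).sum(1,keepdims=True))
    return -f["R"].T@f["t"], np.c_[p,np.ones(len(p))]   # camera-frame slopes
def onplane(f,uv,z):
    c,p=rays(f,uv); w=p@f["R"]; return c+w*((z-c[2])/w[:,2])[:,None]
def cloud(f):
    v,u=np.mgrid[:400,:640]; c,p=rays(f,np.c_[u.ravel(),v.ravel()])
    z=f["range_z"].ravel()[:,None]; X=c+(p*z)@f["R"]; X[z[:,0]==0]=np.nan
    return X.reshape(400,640,3)
def project(f,X):
    q=np.atleast_2d(X)@f["R"].T+f["t"]; p=q[:,:2]/q[:,2:]; p=p*(1+f["k1"]*(p**2).sum(1,keepdims=True))
    K=np.array(f["intrinsics"]); return np.c_[p[:,0]*K[0,0]+K[0,2],p[:,1]*K[1,1]+K[1,2]]
def save(f,n): cv2.imwrite("pics/"+n,f["img"][:,:,::-1])
E
python3 - <<'E'
from h import *
fs=[cam(n) for n in("scene","side")]
cv2.imwrite("pics/a.png",cv2.resize(np.hstack([f["img"] for f in fs])[:,:,::-1],(1280,400))[:, :])
save(fs[0],"scene.png");save(fs[1],"side.png")
print(sense())
for f in fs: print(-f["R"].T@f["t"],f["k1"])
E
```

```text
{'t': 0.1, 'joints': array([ 1.28301259e+00,  2.13324766e-01, -3.49586084e-02,  1.32350393e+00,
       -2.23984129e-05,  1.57081033e+00]), 'qvel': array([-0.00089598, -0.00327683,  0.0035117 , -0.00155851,  0.00135233,
        0.00082059]), 'effort': array([-4.24612972e-04, -6.87249827e+01,  4.87803340e+01,  1.23051525e-02,
        7.09794608e-05, -7.90942181e-06]), 'tcp_pos': array([0.1418297 , 0.47912596, 0.20177174]), 'orientation': array([-4.50495809e-01, -3.10900338e+00,  1.54552774e-03]), 'force': array([ 0.35437527, -0.1903663 , -0.84238941]), 'wrist_torque': array([-0.03414475, -0.03299566,  0.00247352]), 'gripper_force': 0.0, 'finger_gap': 0.9978014772466459}
[-0.35383365 -0.67534486  0.72625611] -0.04056688983291666
[0.37687805 1.08705512 0.6803892 ] -0.08627216189308555
```

View pics/scene.png

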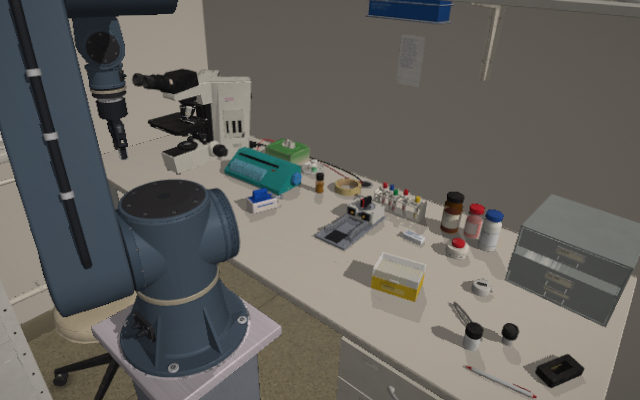

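View pics/side.png

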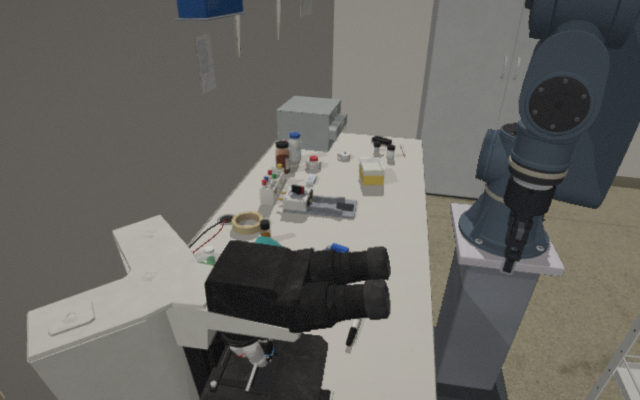

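The scene view shows the pack's blue rib near (262,196), the dock plate near (345,232), the head and cam near (367,208), and the tip box near (398,277). In the side view the rib is near (338,248), half hidden by the microscope, and the dock head is near (298,197).

Run:
```python
from h import *
for n,box in (("scene",(240,180,290,220)),("side",(320,238,355,256))):
    f=cam(n); X=cloud(f); a=f["img"].astype(int)
    u0,v0,u1,v1=box
    m=np.zeros((400,640),bool); m[v0:v1,u0:u1]=1
    b=m&(a[...,2]>a[...,0]+60)
    P=X[b]; P=P[~np.isnan(P[:,0])]; print(n,"rib",b.sum(),np.median(P,0),P.min(0),P.max(0))
    # red bar end
    m[:]=0
    if n=="scene": m[190:220,345:385]=1
    else: m[175:215,280:315]=1
    r=m&(a[...,0]>a[...,1]+50)&(a[...,0]>a[...,2]+50); print("red",r.sum(),np.argwhere(r).mean(0)[::-1],np.nanmedian(X[r],0))
    k=m&(a.max(2)<50); print("black",k.sum(),np.argwhere(k).mean(0)[::-1],np.nanmedian(X[k],0))
    for uv in ([(345,232),(320,235),(345,245),(398,277),(413,237),(320,183)] if n=="scene" else [(350,208),(320,205),(372,170),(311,180),(265,228)]): print(uv,X[uv[1],uv[0]].round(3))
f=cam("wrist"); print(np.array(f["T_tool_cam"]).round(3),f["intrinsics"])
```

```text
scene rib 471 [0.58889572 0.29129219 0.0366402 ] [0.44985352 0.24695872 0.00481419] [0.65182405 0.42098547 0.06977664]
red 15 [362.73333333 202.13333333] [ 0.65944306 -0.02419574  0.06548266]
black 162 [361.47530864 208.20987654] [ 0.65013491 -0.02594292  0.04241163]
(345, 232) [ 0.553 -0.037  0.006]
(320, 235) [0.486 0.009 0.007]
(345, 245) [ 0.497 -0.079  0.006]
(398, 277) [ 0.412 -0.305  0.061]
(413, 237) [ 0.658 -0.215  0.017]
(320, 183) [0.705 0.195 0.041]
side rib 90 [0.48702312 0.28237969 0.07062558] [0.46425914 0.27176584 0.05834376] [0.5083492  0.29374194 0.07523871]
red 8 [302.  189.5] [ 0.66033259 -0.01273347  0.06676264]
black 77 [298.75324675 191.28571429] [ 0.67817466 -0.01634661  0.06006113]
(350, 208) [ 0.496 -0.022  0.011]
(320, 205) [ 0.6   -0.02   0.011]
(372, 170) [ 0.444 -0.229  0.063]
(311, 180) [ 0.669 -0.184  0.017]
(265, 228) [0.712 0.219 0.057]
[[ 0.    -0.957 -0.291  0.073]
 [ 1.    -0.     0.     0.001]
 [-0.    -0.291  0.957 -0.171]
 [ 0.     0.     0.     1.   ]] [[348.82449852   0.         319.45967764]
 [  0.         348.82449852 200.16696106]
 [  0.           0.           1.        ]]
```

```bash
python3 -m crank '[[-1,-39,-23,-8,-16.5],[-1,-39,-23,-8,-16.5],[-1,-39,-23,-8,-16.5],[-1,-39,-23,-8,-16.5],[-1,-39,-23,-8,-16.5],[-1,-39,-23,-8,-16.5],[-1,-39,-23,-8,-16.5],[-1,-39,-23,-8,-16.5]]' 60; python3 -m crank '[[-1,0,0,0,0],[-1,0,0,0,0]]'
python3 - <<'E'
from h import *
s=sense();print(s["t"],s["tcp_pos"],s["orientation"],s["joints"])
f=cam("wrist"); save(f,"w1.png"); import pickle; pickle.dump({k:f[k] for k in f},open("w1.pkl","wb"))
E
```

```text
t: 1.25
tcp_pos: [0.4523, 0.1458, 0.2825]
orientation: [0.004, 3.141, -0.0]
force: [0.3, 1.2, 0.7]
finger_gap: 0.998
gripper_force: 0.0
t: 1.5
tcp_pos: [0.4502, 0.1485, 0.282]
orientation: [0.0, -3.141, -0.0]
force: [-0.3, 0.6, 0.3]
finger_gap: 1.001
gripper_force: 0.0
1.5 [0.45020986 0.148511   0.28203812] [ 2.40312797e-04 -3.14119789e+00 -1.86845002e-04] [3.18458867e-01 1.61252631e-01 1.02838355e-01 1.51271973e+00
 2.36555390e-04 3.18305820e-01]
```

View pics/w1.png

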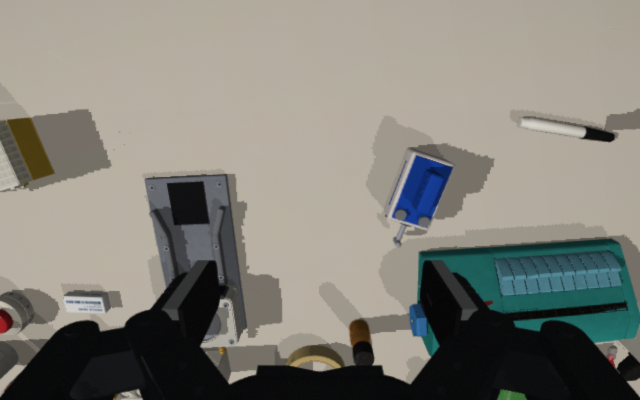

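The wrist view (up in the picture is towards the robot) shows the pack at (418,190) with its bolt at (398,240). The dock plate spans (147,180) to (243,335), with the head at (215,320) half hidden by a finger. I'll look again from 14 cm farther ahead.

```bash
python3 -m crank '[[-1,-14,-1,0,0],[-1,-14,-1,0,0],[-1,-14,-1,0,0],[-1,-14,-1,0,0],[-1,-14,-1,0,0],[-1,-14,-1,0,0]]'
python3 - <<'E'
from h import *
import pickle
f=cam("wrist"); save(f,"w2.png"); pickle.dump({k:f[k] for k in f},open("w2.pkl","wb"))
for n in("w1.pkl","w2.pkl"):
    f=pickle.load(open(n,"rb")); X=cloud(f); a=f["img"].astype(int)
    inr=lambda x0,x1,y0,y1:(X[...,0]>x0)&(X[...,0]<x1)&(X[...,1]>y0)&(X[...,1]<y1)
    b=(a[...,2]>a[...,0]+60)&inr(.38,.58,.2,.38)
    t=b&(X[...,2]>.06); lo=b&(X[...,2]<.05)
    for nm,m in(("ribtop",t),("blue",b)):
        m=cv2.morphologyEx(m.astype(np.uint8),cv2.MORPH_OPEN,np.ones((3,3)))
        c=max(cv2.findContours(m,0,1)[0],key=cv2.contourArea)[:,0]
        z=np.nanmedian(X[m>0][:,2]); r=cv2.minAreaRect((onplane(f,c,z)[:,:2]*1000).astype(np.float32)); print(n,nm,z.round(4),r)
    s=inr(.4,.8,-.15,.12)
    h=X[...,2]
    pl=s&(h>.003)&(h<.014)&(X[...,0]<.6)
    m=cv2.morphologyEx(pl.astype(np.uint8),cv2.MORPH_OPEN,np.ones((3,3)))
    c=max(cv2.findContours(m,0,1)[0],key=cv2.contourArea)[:,0]; print("plate",np.nanmedian(h[pl]),cv2.minAreaRect((onplane(f,c,.008)[:,:2]*1000).astype(np.float32)))
    hd=s&(h>.03)&(h<.1)&(X[...,0]>.55); print("head hist",np.histogram(h[hd],14,(.03,.1))[0])
    r=s&(a[...,0]>a[...,1]+50)&(a[...,0]>a[...,2]+50)&(h>.05); print("red",r.sum(),np.nanmedian(X[r],0))
E
```

```text
t: 2.3
tcp_pos: [0.5898, 0.1387, 0.283]
orientation: [-0.002, 3.141, 0.0]
force: [-0.3, 0.0, 0.6]
finger_gap: 1.0
gripper_force: 0.0
w1.pkl ribtop 0.0691 ((486.69647216796875, 274.9575500488281), (21.184499740600586, 48.985408782958984), 72.16295623779297)
w1.pkl blue 0.0405 ((492.704833984375, 275.3341979980469), (48.31897735595703, 82.17525482177734), 72.528564453125)
plate 0.007566820643971739 ((539.8817138671875, -26.20541763305664), (121.22017669677734, 111.87342071533203), 2.408404588699341)
head hist [145 109 667 552   5   0   0   0   4   6   7   0   0   0]
red 0 [nan nan nan]
w2.pkl ribtop 0.0691 ((487.91729736328125, 275.61627197265625), (20.42930793762207, 49.47531509399414), 72.9135513305664)
w2.pkl blue 0.0403 ((493.220703125, 275.1567687988281), (48.71794509887695, 82.53047180175781), 72.69562530517578)
plate 0.007584767046823232 ((541.1152954101562, -25.885971069335938), (122.21280670166016, 112.93202209472656), 2.521103620529175)
head hist [ 330  277 2205 1774  786   99   90   85  343   72   64    0    0    0]
red 52 [ 0.66175759 -0.01638166  0.0740742 ]
  return np.nanmean(a, axis, out=out, keepdims=keepdims)
```

View pics/w2.png

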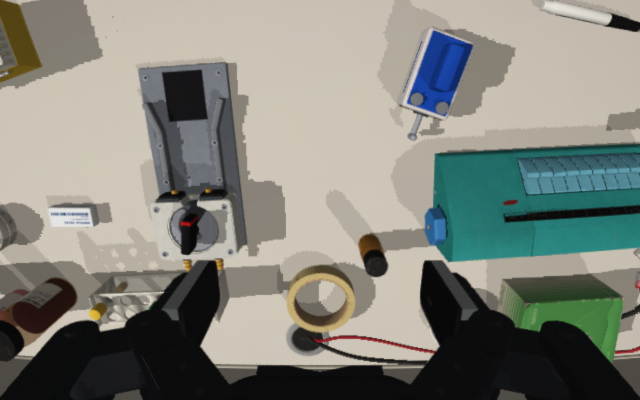

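The second wrist view shows the dock unobstructed: plate (140,70) to (243,250), rails at (155,100) and (222,100), and the head at (193,228). The cam bar runs red (190,217) to black (186,250). The pack is at (437,70) with its bolt at (413,135). Next I'll refine the dock pose and bar angle.

```bash
python3 - <<'E'
from h import *
import pickle
f=pickle.load(open("w2.pkl","rb")); X=cloud(f); a=f["img"].astype(int); h=X[...,2]
s=(X[...,0]>.4)&(X[...,0]<.78)&(X[...,1]>-.15)&(X[...,1]<.12)
def rect(m,z,nm):
    m=cv2.morphologyEx(m.astype(np.uint8),cv2.MORPH_OPEN,np.ones((2,2)))
    c=max(cv2.findContours(m,0,1)[0],key=cv2.contourArea)[:,0]
    r=cv2.minAreaRect((onplane(f,c,z)[:,:2]*1000).astype(np.float32));print(nm,m.sum(),np.round(np.hstack(r[:2]),1),round(r[2],2)); return m
rect(s&(h>.036)&(h<.055)&(X[...,0]>.6),.046,"head")
rect(s&(h>.066)&(h<.085)&(X[...,0]>.6),.075,"bar")
k=s&(h>.066)&(h<.085)&(X[...,0]>.6); red=k&(a[...,0]>a[...,1]+50); print("red/black cent",X[red].mean(0),X[k&~red].mean(0), k.sum())
# inner rail edges: rails at h>.014, x range straight channel
ra=s&(h>.016)&(h<.027)&(X[...,0]<.635)
th=np.radians(2.45); R=np.array([[np.cos(th),np.sin(th)],[-np.sin(th),np.cos(th)]])
P=(X[ra][:,:2]-[.68,-.020])@R.T*1000
for lo in range(-155,-45,10):
    q=P[(P[:,0]>=lo)&(P[:,0]<lo+10),1]; l=q[q>0]; r=q[q<0]
    print(lo,len(l),len(r),np.round([l.min() if len(l) else 0,np.median(l) if len(l) else 0,r.max() if len(r) else 0,np.median(r) if len(r) else 0],1))
# rays along plate long edges via canny-ish: height mask >3mm, boundary at z=.008
for x in np.arange(.5,.64,.02):
    q=X[s&(h>.004)&(h<.011)&(abs(X[...,0]-x)<.004)][:,1]; print(round(x,2),np.round([q.min()*1000,q.max()*1000],1),end=';')
E
cat >> h.py <<'E'
def tool(target,yaw):
    """row to target TCP (m) with tool x axis pointing opposite to heading yaw (deg)"""
    s=sense(); M=Ro.from_rotvec(s["orientation"]).as_matrix(); d=M.T@(np.array(target)-s["tcp_pos"])*100
    cur=np.degrees(np.arctan2(-M[1,0],-M[0,0])); t=-(yaw-cur); t=(t+180)%360-180
    print("row",d.round(2),"turn",round(t,2),"heading",round(cur,2),"t",s["t"])
E
python3 -c "
from h import *
c=np.radians(-17.3); print(sense()['joints']); tool([.4873,.2765,.16],-17.3)"
```

```text
head 4496 [678.1 -17.8  88.7 105. ] 2.97
bar 456 [678.7 -17.   13.2  47.7] 83.12
red/black cent [ 0.66143312 -0.01723331  0.07389995] [ 0.69663124 -0.03754575  0.07342565] 463
-155 69 74 [ 39.1  44.6 -40.2 -44.6]
-145 68 67 [ 35.4  41.6 -36.4 -40.8]
-135 66 70 [ 31.3  37.7 -32.9 -37.9]
-125 64 63 [ 30.1  35.4 -30.4 -34.1]
-115 62 59 [ 29.8  34.9 -31.2 -34.1]
-105 60 57 [ 30.1  34.9 -31.4 -33.6]
-95 55 59 [ 29.9  34.8 -31.1 -34.4]
-85 56 63 [ 30.7  35.4 -30.8 -34.8]
-75 58 66 [ 30.2  35.3 -30.6 -34. ]
-65 50 58 [ 31.2  35.  -30.4 -33.6]
-55 47 48 [ 30.6  35.3 -30.6 -33.6]
0.5 [-84.3  26.9];0.52 [-83.8  28.2];0.54 [-82.5  29.4];0.56 [-82.4  30.4];0.58 [-80.6  30.6];0.6 [-79.9  31.1];0.62 [-78.3  32.3];0.64 [-78.9  33.4];[2.30736634e-01 4.62893115e-01 5.21049942e-01 1.62807004e+00
 4.26137892e-05 2.29896187e-01]
row [10.25 13.8  12.29] turn 17.35 heading 0.05 t 2.35
```

```bash
python3 -m crank '[[-1,5,7,5,9],[-1,10.2,13.8,11,17.3],[-1,10.2,13.8,12.3,17.3],[-1,10.2,13.8,12.3,17.3],[-0.4,10.2,13.8,16,17.3],[-0.4,10.2,13.8,16,17.3]]'
python3 - <<'E'
from h import *
tool([.4873,.2765,.052],-17.3)
f=cam("wrist"); save(f,"w3.png"); X=cloud(f); a=f["img"].astype(int)
for nm,b,z in (("rib",(a[...,2]>a[...,0]+60)&(X[...,2]>.06)&(X[...,2]<.08),.07),("top",(a[...,2]>a[...,0]+60)&(X[...,2]<.08)&(X[...,2]>.03),.04)):
    m=cv2.morphologyEx(b.astype(np.uint8),cv2.MORPH_OPEN,np.ones((3,3)))
    c=max(cv2.findContours(m,0,1)[0],key=cv2.contourArea)[:,0]
    r=cv2.minAreaRect((onplane(f,c,z)[:,:2]*1000).astype(np.float32)); print(nm,r)
E
```

```text
t: 3.1
tcp_pos: [0.4866, 0.2755, 0.1208]
orientation: [-0.471, -3.103, 0.004]
force: [0.2, -0.4, 0.3]
finger_gap: 0.703
gripper_force: 0.0
row [-0.05  0.13  6.88] turn 0.05 heading -17.25 t 3.1
rib ((486.4052734375, 278.0449523925781), (19.04766082763672, 47.81055450439453), 72.77963256835938)
top ((493.07159423828125, 275.61962890625), (48.648223876953125, 81.83566284179688), 72.5518798828125)
```

View pics/w3.png

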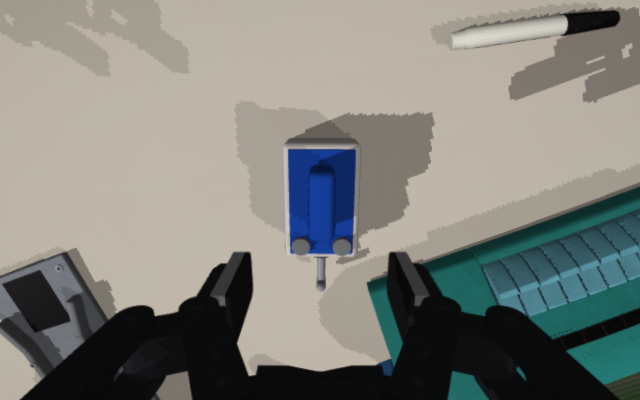

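The pack is square to the jaws, with its rib at (321,205), bolt at (321,283), and the jaws either side of column 320. I'll descend and grip.

```bash
python3 -m crank '[[-0.4,0,0.1,4,0],[-0.4,0,0.1,6.9,0],[-0.4,0,0.1,6.9,0],[1,0,0.1,6.9,0],[1,0,0.1,6.9,0],[1,0,0.1,6.9,0],[1,0,0.1,6.9,0],[1,0,0.1,6.9,0]]' 80; python3 -m crank '[[1,0,0,0,0],[1,0,0,-4,0],[1,0,0,-4,0],[1,0,0,-4,0]]'
python3 - <<'E'
from h import *
s=sense();print(s["force"],s["wrist_torque"])
o=np.array([.680,-.0195]); y=2.5; e=np.array([np.cos(np.radians(y)),np.sin(np.radians(y))])
for x in (-.190,): 
    p=o+e*(x-.006); tool([*p,.092],y)
f=cam("scene"); save(f,"s2.png")
E
```

```text
t: 4.15
tcp_pos: [0.4889, 0.2772, 0.0533]
orientation: [0.472, 3.106, 0.0]
force: [-0.2, 0.3, 0.5]
finger_gap: -0.002
gripper_force: 0.0
t: 4.65
tcp_pos: [0.4888, 0.2771, 0.0929]
orientation: [-0.472, -3.106, 0.0]
force: [0.2, 0.9, -1.0]
finger_gap: -0.001
gripper_force: 0.0
[ 0.22282906  0.87313271 -0.95857669] [-0.02096594  0.04505117  0.02986553]
row [ -8.63 -29.27   0.09] turn -19.79 heading -17.29 t 4.65
```

Run:
```python
from h import *
f=cam("wrist"); save(f,"w4.png"); X=cloud(f); a=f["img"].astype(int)
b=(a[...,2]>a[...,0]+60)&(X[...,2]>.03)&(X[...,2]<.15); print(b.sum(),np.nanmedian(X[b],0),np.argwhere(b).mean(0))
```

```text
18272 [0.61176468 0.38751595 0.05270616] [283.36131786 473.691331  ]
```

View pics/w4.png

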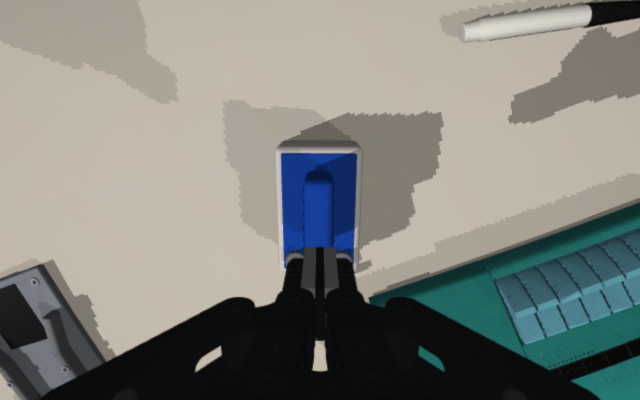

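The jaws closed at (320,250) without gripping. The pack is unmoved, with its rib at (320,210). I'll check where the fingertips really are using the range image.

Run:
```python
from h import *
s=sense(); f=cam("wrist"); X=cloud(f); M=Ro.from_rotvec(s["orientation"]).as_matrix()
T=(X-s["tcp_pos"])@M*1000
for u in (312,328): 
  for v in range(215,345,8): print(u,v,T[v,u].round(0),f["img"][v,u],f["range_z"][v,u].round(3))
print(project(f,[s["tcp_pos"],s["tcp_pos"]-[0,0,.008]]), np.isfinite(T[150:240,300:340,2]).mean(), f["T_tool_cam"])
```

```text
312 215 [ 5. -3. 23.] [ 22  63 158] 0.206
312 223 [-0. -3. 23.] [ 22  64 158] 0.207
312 231 [-5. -3. 22.] [ 23  64 159] 0.208
312 239 [-10.  -3.  23.] [ 23  63 157] 0.21
312 247 [ 10.  -2. -32.] [44 57 90] 0.152
312 255 [  9.  -2. -40.] [57 57 57] 0.144
312 263 [ 10.  -2. -48.] [57 57 57] 0.136
312 271 [ 10.  -2. -54.] [57 58 58] 0.13
312 279 [ 10.  -2. -61.] [56 56 56] 0.124
312 287 [ 10.  -1. -67.] [61 62 62] 0.118
312 295 [ 11.  -1. -73.] [17 17 18] 0.112
312 303 [ 11.  -1. -77.] [11 12 14] 0.108
312 311 [  8.  -1. -78.] [ 9  9 11] 0.108
312 319 [  4.  -1. -75.] [11 11 13] 0.112
312 327 [  2.  -1. -77.] [13 12 14] 0.111
312 335 [ -2.  -1. -76.] [10 11 13] 0.113
312 343 [ -5.  -1. -76.] [10 11 13] 0.114
328 215 [ 5.  6. 23.] [ 19  55 138] 0.206
328 223 [-0.  6. 23.] [ 19  54 135] 0.208
328 231 [-5.  6. 22.] [ 18  52 133] 0.208
328 239 [-11.   6.  24.] [ 18  52 132] 0.211
328 247 [ 10.   5. -32.] [41 53 80] 0.151
328 255 [ 10.   5. -41.] [56 56 57] 0.144
328 263 [ 10.   4. -47.] [56 57 57] 0.137
328 271 [ 10.   4. -55.] [57 57 57] 0.13
328 279 [ 10.   4. -61.] [56 56 57] 0.124
328 287 [ 10.   4. -66.] [60 62 61] 0.119
328 295 [ 11.   4. -72.] [11 11 13] 0.113
328 303 [ 11.   4. -77.] [11 11 11] 0.108
328 311 [ 10.   4. -80.] [10 10 10] 0.106
328 319 [  7.   4. -80.] [ 9 11 11] 0.106
328 327 [  1.   4. -76.] [12 13 14] 0.112
328 335 [ -2.   4. -76.] [12 13 15] 0.112
328 343 [ -5.   4. -76.] [13 13 14] 0.114
[[317.388178   238.10536162]
 [317.4771956  232.40847374]] 0.995 [[ 2.76763981e-05 -9.56734447e-01 -2.90962536e-01  7.31382050e-02]
 [ 9.99999908e-01 -9.78992822e-05  4.17029673e-04  1.02494292e-03]
 [-4.27471677e-04 -2.90962520e-01  9.56734357e-01 -1.71241831e-01]
 [ 0.00000000e+00  0.00000000e+00  0.00000000e+00  1.00000000e+00]]
```

The wrist range puts the fingertips at tool z ≈ -32 mm, not +8. I'll cross-check with the fixed cameras.

Run:
```python
from h import *
s=sense(); print(s["tcp_pos"])
for n in("scene","side"):
    f=cam(n); X=cloud(f); a=f["img"].astype(int)
    m=(np.hypot(X[...,0]-s["tcp_pos"][0],X[...,1]-s["tcp_pos"][1])<.035)&(X[...,2]>.08)&(X[...,2]<.3)
    z=X[m][:,2]; print(n,m.sum(),np.percentile(z,[0,1,3,10]) if m.any() else 0)
    for q in np.unique(np.argwhere(m)[:,0])[-8:]:
        k=m.copy(); k[np.arange(400)!=q]=0; print(q,np.median(X[k],0).round(3),k.sum())
```

```text
[0.48840579 0.27687243 0.09239626]
scene 377 [0.1206801  0.12227504 0.12759118 0.14043079]
169 [0.479 0.266 0.148] 8
170 [0.478 0.267 0.145] 8
171 [0.477 0.269 0.141] 8
172 [0.479 0.267 0.138] 8
173 [0.479 0.27  0.133] 8
174 [0.479 0.269 0.13 ] 8
175 [0.479 0.27  0.125] 8
176 [0.483 0.272 0.122] 5
side 505 [0.12399917 0.12595993 0.13158142 0.143327  ]
224 [0.487 0.287 0.146] 10
225 [0.487 0.288 0.145] 10
226 [0.486 0.289 0.141] 10
227 [0.486 0.287 0.137] 10
228 [0.487 0.287 0.135] 10
229 [0.487 0.287 0.131] 9
230 [0.487 0.284 0.127] 7
231 [0.484 0.285 0.125] 2
```

All three views agree that the real fingertips sit about 39 mm behind where the reported TCP implies. I'll use TCP readings 39 mm lower throughout and retry the grip, going down carefully.

```bash
python3 -m crank '[[-0.4,0,0,0,0],[-0.4,0,0,0,0],[-0.4,0,0,3,0],[-0.4,0,0,6,0],[-0.4,0,0,7.7,0],[-0.4,0,0,7.7,0],[-0.4,0,0,7.7,0]]'; python3 -m crank '[[1,0,0,0,0],[1,0,0,0,0],[1,0,0,0,0],[1,0,0,0,0],[1,0,0,0,0]]' 80
```

```text
t: 5.78
tcp_pos: [0.4893, 0.2774, 0.017]
orientation: [0.472, 3.105, 0.001]
force: [0.8, 0.4, -0.9]
finger_gap: 0.702
gripper_force: 0.0
t: 6.4
tcp_pos: [0.4891, 0.2772, 0.0167]
orientation: [0.472, 3.105, 0.001]
force: [-0.5, -2.0, 6.0]
finger_gap: 0.195
gripper_force: 80.1
```

```bash
python3 -m crank '[[1,0,0,-2,0],[1,0,0,-4,0],[1,0,0,-4,0]]'; python3 -c "
from h import *
tool([.4859,-.028,.0567],2.5)"
```

```text
t: 6.78
tcp_pos: [0.4895, 0.2775, 0.057]
orientation: [0.472, 3.105, 0.002]
force: [0.8, -0.1, -4.3]
finger_gap: 0.195
gripper_force: 79.2
row [ -8.74 -29.28   0.  ] turn -19.79 heading -17.29 t 6.775
```

```bash
python3 -m crank '[[1,-1.5,-5,0,-4],[1,-3,-10,0,-8],[1,-4.5,-15,0,-12],[1,-6,-20,0,-16],[1,-7.4,-25,0,-19.8],[1,-8.7,-29.3,0,-19.8],[1,-8.7,-29.3,0,-19.8],[1,-8.7,-29.3,0,-19.8]]'
python3 - <<'E'
from h import *
s=sense(); print(s["tcp_pos"]); f=cam("wrist"); save(f,"w5.png"); X=cloud(f); a=f["img"].astype(int); M=Ro.from_rotvec(s["orientation"]).as_matrix()
T=(X-s["tcp_pos"])@M*1000
b=(a[...,2]>a[...,0]+60)&(abs(T[...,0])<80)&(abs(T[...,1])<60)
top=b&(T[...,2]>-40)&(T[...,2]<-0)
print(np.percentile(T[b][:,2],[5,25,50,75,95]))
for q in range(-60,60,8):
    k=T[b&(abs(T[...,0]-q)<4)&(T[...,2]>10)]; 
    if len(k)>20: print(q,k[:,1].min().round(1),k[:,1].max().round(1),np.median(k[:,2]).round(1))
E
```

```text
t: 7.78
tcp_pos: [0.4843, -0.0283, 0.0554]
orientation: [0.068, -3.14, -0.001]
force: [-0.7, 1.5, -4.1]
finger_gap: 0.197
gripper_force: 80.3
[ 0.48433703 -0.02831603  0.05540537]
[-53.56097532 -52.62401203 -23.93243442 -23.04246847 -22.27691183]
```

View pics/w5.png

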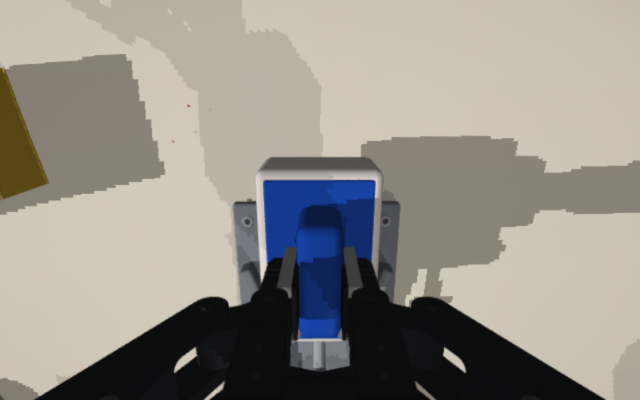

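The pack is held square. Its blue top spans columns 264 to 377, with plate screws at (247,221) and (386,221) either side. Next I'll measure the lateral offset and yaw against the plate.

Run:
```python
from h import *
s=sense(); f=cam("wrist"); X=cloud(f); a=f["img"].astype(int); M=Ro.from_rotvec(s["orientation"]).as_matrix()
T=(X-s["tcp_pos"])@M*1000
blue=(a[...,2]>a[...,0]+60)
tp=blue&(abs(T[...,2]+23)<3)
pl=(abs(X[...,2]-.008)<.004)&(abs(X[...,1])<.12)
for nm,m,rows in(("packblue",tp,range(186,262,8)),("plate",pl,range(205,275,8))):
    for v in rows:
        u=np.where(m[v])[0]; 
        if len(u)>5: L,R=T[v,u[0]],T[v,u[-1]]; print(nm,v,u[0],u[-1],"x",L[0].round(1),"y",L[1].round(1),R[1].round(1),"mid",((L[1]+R[1])/2).round(2))
sc=onplane(f,[(247,221),(386,221)],.008); print("screws tool y",((sc-s["tcp_pos"])@M*1000).round(1))
b=cv2.morphologyEx(tp.astype(np.uint8),cv2.MORPH_OPEN,np.ones((3,3)))
ys=np.argwhere(tp[:, 300:340].any(1))[:,0]; print("blue rear x",T[ys.min(),320])
ys=np.argwhere(pl[:,242])[:,0]; print("plate rear x",T[ys.min()+1,242], X[ys.min()+1,242])
```

```text
packblue 186 263 374 x 34.2 y -24.2 24.7 mid 0.27
packblue 194 264 373 x 30.4 y -24.0 24.4 mid 0.22
packblue 202 264 373 x 26.8 y -24.1 24.6 mid 0.24
packblue 210 264 373 x 23.4 y -24.1 24.8 mid 0.31
packblue 218 265 372 x 19.0 y -24.1 24.3 mid 0.08
packblue 226 265 372 x 15.7 y -24.1 24.6 mid 0.3
packblue 234 266 371 x 11.5 y -23.9 24.3 mid 0.22
packblue 242 266 371 x 7.6 y -24.0 24.6 mid 0.28
packblue 250 266 370 x 3.4 y -24.3 24.2 mid -0.01
packblue 258 267 370 x -0.3 y -23.9 24.4 mid 0.28
plate 205 232 399 x 2.7 y -57.4 53.7 mid -1.83
plate 213 232 398 x -3.2 y -58.0 53.3 mid -2.32
plate 221 233 398 x -9.0 y -57.8 53.6 mid -2.1
plate 229 234 397 x -14.8 y -57.5 53.4 mid -2.06
plate 237 234 397 x -20.3 y -57.7 53.8 mid -1.96
plate 245 235 396 x -26.1 y -57.4 53.5 mid -1.93
plate 253 236 396 x -32.5 y -57.3 54.1 mid -1.62
plate 261 236 395 x -38.3 y -57.6 53.8 mid -1.9
plate 269 237 395 x -44.4 y -57.3 54.2 mid -1.54
screws tool y [[ -8.3 -47.8  47.6]
 [ -8.3  45.3  47.6]]
blue rear x [ 36.81693862   0.8868502  -22.43684335]
plate rear x [  3.93068364 -50.68065456  48.8409406 ] [ 0.48275877 -0.0786912   0.00673928]
```

```bash
python3 -m crank '[[1,0,-0.18,1.5,-0.4],[1,0,-0.18,2.7,-0.4],[1,0,-0.18,3.0,-0.4],[1,0,-0.18,3.0,-0.4]]';python3 -m crank '[[1,-2,0,0,0],[1,-4,0,0,0],[1,-5,0,0,0],[1,-6,0,0,0],[1,-6,0,0,0]]'; python3 -c "
from h import *
s=sense();print(s['force'],s['wrist_torque']);print((np.array(s['tcp_pos'])[:2]-[.680,-.0195])@[.9988,.0497])"
```

```text
t: 8.38
tcp_pos: [0.4847, -0.0302, 0.0259]
orientation: [0.08, -3.14, -0.0]
force: [-0.4, -0.2, -3.3]
finger_gap: 0.196
gripper_force: 80.1
t: 9.0
tcp_pos: [0.5451, -0.0272, 0.0262]
orientation: [-0.08, 3.14, -0.0]
force: [-0.7, 0.8, -4.7]
finger_gap: 0.191
gripper_force: 80.2
[-0.66215077  0.84529764 -4.65922042] [-0.08128145  0.01658415  0.00221566]
-0.135075919253356
```

```bash
python3 -m crank '[[1,-1.5,0,0,0],[1,-3,0,0,0],[1,-3.3,0,0,0],[1,-3.3,0,0,0]]';python3 -m crank '[[1,-0.15,0,0,0],[1,-0.15,0,0,0]]';python3 -m crank '[[1,-0.1,0,0.05,0],[1,-0.1,0,0.05,0]]'
```

```text
t: 9.5
tcp_pos: [0.5772, -0.0256, 0.0261]
orientation: [0.08, -3.14, -0.0]
force: [-0.5, -0.6, -4.3]
finger_gap: 0.199
gripper_force: 80.2
t: 9.75
tcp_pos: [0.5791, -0.0255, 0.0263]
orientation: [0.08, -3.141, 0.0]
force: [-0.1, 0.1, -4.6]
finger_gap: 0.191
gripper_force: 80.2
t: 10.0
tcp_pos: [0.5803, -0.0254, 0.0257]
orientation: [-0.08, 3.141, -0.0]
force: [-0.5, -0.3, -5.0]
finger_gap: 0.197
gripper_force: 80.2
```

```bash
for i in 1 2; do python3 -m crank '[[1,-0.1,0,0.05,0],[1,-0.1,0,0.05,0]]' | egrep 'force|tcp_p'; done; python3 -m crank '[[1,0,0,0.05,0],[1,0,0,0.05,0]]' | egrep 'force|tcp_p'
```

```text
tcp_pos: [0.581, -0.0254, 0.0251]
force: [-2.9, -0.4, -2.8]
gripper_force: 80.4
tcp_pos: [0.582, -0.0254, 0.0248]
force: [-5.3, -1.3, 0.7]
gripper_force: 80.9
tcp_pos: [0.582, -0.0255, 0.0247]
force: [-8.5, -1.0, 6.5]
gripper_force: 81.8
```

```bash
python3 -m crank '[[1,0,0,-0.04,0],[-0.4,0,0,-0.04,0],[-0.4,0,0,-0.04,0],[-0.4,0,0,-3,0],[-0.4,0,0,-8,0],[-0.4,2,0,-12,0],[-0.4,4,0,-15,0],[-0.4,4,0,-15,0]]' 40
python3 - <<'E'
from h import *
s=sense(); f=cam("wrist"); save(f,"w6.png"); X=cloud(f); a=f["img"].astype(int); h=X[...,2]
import pickle; pickle.dump(f,open("w6.pkl","wb"))
s_=(X[...,0]>.63)&(X[...,0]<.73)&(abs(X[...,1]+.02)<.04)
k=s_&(h>.066)&(h<.085); print(k.sum())
if k.any():
    m=k.astype(np.uint8); c=max(cv2.findContours(m,0,1)[0],key=cv2.contourArea)[:,0]; print(cv2.minAreaRect((onplane(f,c,.075)[:,:2]*1000).astype(np.float32)))
E
```

```text
t: 11.75
tcp_pos: [0.5432, -0.0275, 0.177]
orientation: [-0.079, 3.136, -0.001]
force: [0.0, 0.5, -0.5]
finger_gap: 0.7
gripper_force: 0.0
591
((675.71044921875, -21.01869773864746), (12.98676872253418, 49.98403549194336), 81.09656524658203)
```

View pics/w6.png

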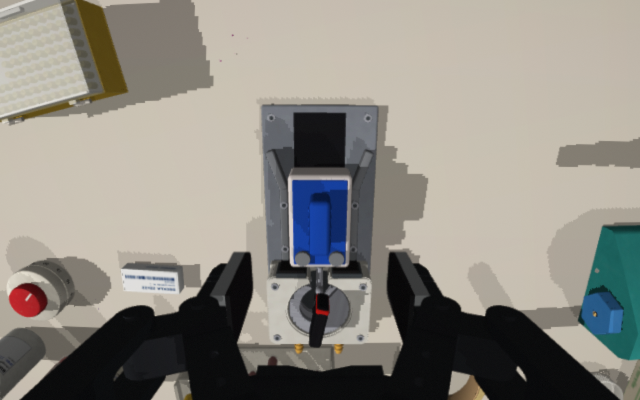

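The pack is at (320,220) between the rails with its bolt in the cam's mouth. The bar runs red (321,305) to black (316,340), about 10° off the dock axis. I'll swing the tool half a turn so one clockwise stroke covers the whole cam range, then re-measure above the bar.

```bash
python3 -c "
from h import *
tool([.679,-.0192,.12],172)"; python3 -m crank '[[-0.4,-2,0,0,-10.5],[-0.4,-4,0,0,-21],[-0.4,-6,0,0,-31.5],[-0.4,-8,0,0,-42],[-0.4,-10,0,0,-52.5],[-0.4,-12,0,0,-63],[-0.4,-13.5,0,0,-73.5],[-0.4,-13.5,0,0,-84]]'; python3 -m crank '[[-0.4,0,0,0,-10.5],[-0.4,0,0,0,-21],[-0.4,0,0,0,-31.5],[-0.4,0,0,0,-42],[-0.4,0,0,0,-52.5],[-0.4,0,0,0,-63],[-0.4,0,0,0,-73.5],[-0.4,0,0,0,-85]]'; python3 -m crank '[[-0.4,0,0,5,0],[-0.4,0,0,5,0],[-0.4,0,0,5,0]]'
python3 - <<'E'
from h import *
tool([.679,-.0192,.12],172)
s=sense(); print(s["joints"][5]); f=cam("wrist"); save(f,"w7.png"); X=cloud(f); a=f["img"].astype(int); M=Ro.from_rotvec(s["orientation"]).as_matrix()
T=(X-s["tcp_pos"])@M*1000
k=(X[...,2]>.062)&(X[...,2]<.085)&(np.hypot(X[...,0]-.679,X[...,1]+.0195)<.045)
m=k.astype(np.uint8); c=max(cv2.findContours(m,0,1)[0],key=cv2.contourArea)[:,0]
W=onplane(f,c,.075); print("world",cv2.minAreaRect((W[:,:2]*1000).astype(np.float32)),"tool",cv2.minAreaRect((((W-s["tcp_pos"])@M)[:,:2]*1000).astype(np.float32)))
E
```

```text
row [-13.6    0.13   5.57] turn -169.1 heading 2.9 t 11.8
t: 12.8
tcp_pos: [0.678, -0.0203, 0.1718]
orientation: [2.167, -2.273, -0.002]
force: [0.9, 0.0, -0.9]
finger_gap: 0.698
gripper_force: 0.0
t: 13.8
tcp_pos: [0.6773, -0.0204, 0.1725]
orientation: [3.133, -0.233, -0.003]
force: [0.8, -0.2, -1.2]
finger_gap: 0.697
gripper_force: 0.0
t: 14.18
tcp_pos: [0.6777, -0.0205, 0.1251]
orientation: [-3.132, 0.243, -0.001]
force: [0.6, -0.4, -0.4]
finger_gap: 0.7
gripper_force: 0.0
row [ 0.11 -0.15  0.51] turn -0.86 heading 171.14 t 14.175
-3.017181266065268
world ((681.9814453125, -21.164173126220703), (11.729374885559082, 47.019840240478516), 82.34148406982422) tool ((4.346155166625977, 0.028583526611328125), (11.729374885559082, 47.01986312866211), 88.79932403564453)
```

View pics/w7.png

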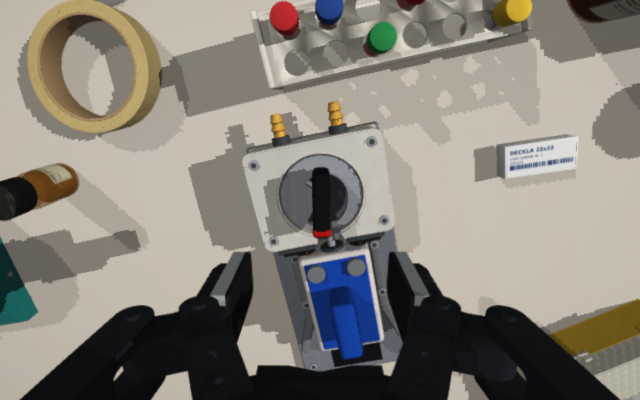

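The far-side view shows the bar at (321,200) with its red end down at (322,235), midway between the jaws, and the pack's bolt at (330,243). I'll compare the bar centre from opposite headings to cancel camera bias.

Run:
```python
from h import *
import pickle
f7=cam("wrist")
for n,f in(("w2",pickle.load(open("w2.pkl","rb"))),("w6",pickle.load(open("w6.pkl","rb"))),("w7",f7),("scene",cam("scene")),("side",cam("side"))):
    X=cloud(f); a=f["img"].astype(int)
    near=(np.hypot(X[...,0]-.679,X[...,1]+.0195)<.045)
    k=near&(X[...,2]>.066)&(X[...,2]<.082)
    print(n,k.sum(),np.percentile(X[k][:,2],[10,50,90]).round(4) if k.any() else 0)
    if k.sum()<30: continue
    z=np.percentile(X[k][:,2],60); m=(k&(abs(X[...,2]-z)<.0025)).astype(np.uint8)
    c=max(cv2.findContours(m,0,1)[0],key=cv2.contourArea)[:,0]; r=cv2.minAreaRect((onplane(f,c,.075)[:,:2]*1000).astype(np.float32)); print("  top",np.round(r[0],1),np.round(r[1],1),round(r[2],1),"cloud mean",(X[m>0].mean(0)*1000).round(1))
    # dark disc/pocket: head-top pixels hull
    hd=near&(abs(X[...,2]-.046)<.004); P=X[hd]; print("  head",hd.sum(), (np.percentile(P[:,:2],[2,98],axis=0)*1000).round(1).tolist())
```

```text
w2 391 [0.0693 0.0736 0.075 ]
  top [678.4 -18.9] [11.9 45.6] 83.1 cloud mean [678.2 -19.8  73.9]
  head 2144 [[640.9, -60.9], [718.8, 22.1]]
w6 591 [0.0704 0.0739 0.075 ]
  top [677.8 -20.8] [12.3 46. ] 81.6 cloud mean [677.8 -20.8  74.1]
  head 3213 [[640.8, -61.0], [717.6, 22.2]]
w7 1135 [0.0727 0.0743 0.0752]
  top [681.  -21.1] [11.7 44.5] 82.1 cloud mean [681.  -21.   74.3]
  head 7235 [[642.7, -60.9], [719.9, 21.8]]
scene 39 [0.0674 0.0711 0.0734]
  top [669.  -25.6] [13.  47.9] 84.9 cloud mean [673.6 -22.3  71.5]
  head 87 [[638.4, -60.8], [716.2, 21.2]]
side 63 [0.0667 0.0743 0.0786]
  top [677.8 -19.3] [15.8 40.2] 80.0 cloud mean [678.5 -17.2  75.8]
  head 152 [[640.3, -53.1], [717.6, 22.1]]
```

```bash
python3 -c "
from h import *
tool([.6794,-.0209,.023],172.1)"; python3 -m crank '[[-0.5,0.15,0.03,4,-1],[-0.5,0.15,0.03,8,-1],[-0.5,0.15,0.03,10.1,-1],[-0.5,0.15,0.03,10.1,-1],[-0.5,0.15,0.03,10.1,-1]]' 40; python3 -c "
from h import *
tool([.6794,-.0209,.023],172.1); print(sense()['wrist_torque'])"
```

```text
row [ 0.11  0.02 10.28] turn -0.95 heading 171.15 t 14.375
t: 15.0
tcp_pos: [0.6796, -0.021, 0.0249]
orientation: [-3.134, 0.215, -0.003]
force: [0.1, 0.3, 0.8]
finger_gap: 0.751
gripper_force: 0.0
row [-0.03 -0.01  0.19] turn 0.05 heading 172.15 t 15.0
[-0.00186214  0.0187393  -0.05442642]
```

```bash
python3 -m crank '[[1,0,0,0.1,0],[1,0,0,0.1,0],[1,0,0,0.1,0],[1,0,0,0.1,0],[1,0,0,0.1,0],[1,0,0,0.1,0]]' 40
cat > q.py <<'E'
from h import *
s=sense(); M=Ro.from_rotvec(s["orientation"]).as_matrix()
print("F",s["force"].round(1),"Ftool",(M.T@s["force"]).round(1),"tq",s["wrist_torque"].round(3),"j6",s["joints"][5].round(3),"head",np.degrees(np.arctan2(-M[1,0],-M[0,0])).round(1),"eff6",s["effort"][5].round(3),"t",s["t"])
E
python3 q.py
```

```text
t: 15.75
tcp_pos: [0.6788, -0.0216, 0.0228]
orientation: [3.133, -0.216, 0.001]
force: [-2.2, -3.6, 6.3]
finger_gap: 0.131
gripper_force: 40.3
F [-2.2 -3.6  6.3] Ftool [-1.7  3.9 -6.3] tq [-0.85   0.428  0.057] j6 -3.036 head 172.1 eff6 -0.013 t 15.75
```

```bash
python3 -m crank '[[1,0,0,-0.05,3],[1,0,0,-0.05,6],[1,0,0,-0.05,10],[1,0,0,-0.05,10]]' >/dev/null; python3 q.py;  python3 -m crank '[[1,0,0,0,5],[1,0,0,0,10],[1,0,0,0,15],[1,0,0,0,20],[1,0,0,0,20]]'>/dev/null; python3 q.py
```

```text
F [-0.  -6.  -0.5] Ftool [1.8 5.7 0.5] tq [-1.051 -0.144 -0.045] j6 -2.861 head 162.1 eff6 0.986 t 16.25
F [ 0.2 -5.5 -0.1] Ftool [3.5 4.2 0.1] tq [-1.012 -0.193 -0.013] j6 -2.512 head 142.2 eff6 0.967 t 16.875
```

```bash
python3 -m crank '[[1,0.05,0.06,0,5],[1,0.05,0.06,0,10],[1,0.05,0.06,0,15],[1,0.05,0.06,0,20],[1,0.05,0.06,0,20]]'>/dev/null; python3 q.py;  python3 -m crank '[[1,0,0,0,5],[1,0,0,0,10],[1,0,0,0,15],[1,0,0,0,20],[1,0,0,0,20]]'; python3 q.py
```

```text
F [0.8 0.4 0.6] Ftool [ 0.1 -0.9 -0.6] tq [ 0.036 -0.239 -0.067] j6 -2.166 head 122.3 eff6 1.203 t 17.5
t: 18.12
tcp_pos: [0.6787, -0.0216, 0.0228]
orientation: [-2.447, 1.97, 0.0]
force: [1.0, 0.5, 0.5]
finger_gap: 0.129
gripper_force: 39.6
F [1.  0.5 0.5] Ftool [-0.3 -1.1 -0.5] tq [ 0.092 -0.184  0.017] j6 -1.818 head 102.3 eff6 1.234 t 18.125
```

```bash
cat > q.py <<'E'
from h import *
L=[]
for i in range(5): grab_frame("side"); L.append(sense())
s=L[-1]; M=Ro.from_rotvec(s["orientation"]).as_matrix(); hd=np.degrees(np.arctan2(-M[1,0],-M[0,0]))
g=lambda k:np.mean([l[k] for l in L],0)
tz=[l["wrist_torque"][2] for l in L]
print("F",g("force").round(1),"tq",g("wrist_torque").round(3),"sd",np.std(tz).round(3),"head",hd.round(1),"cam",np.radians(2.85-(hd-180)).round(3),"eff6",g("effort")[5].round(3),"t",s["t"])
E
for i in 1 2 3 4; do python3 -m crank '[[1,0,0,0,4],[1,0,0,0,8],[1,0,0,0,8]]'>/dev/null; python3 q.py; done
```

```text
F [0.8 1.5 1. ] tq [ 0.339 -0.231  0.038] sd 0.042 head 94.3 cam 1.546 eff6 0.086 t 18.75
F [1.1 3.1 1.6] tq [ 0.653 -0.33   0.015] sd 0.044 head 86.2 cam 1.686 eff6 0.108 t 19.375
F [1.8 4.1 2.4] tq [ 0.9   -0.409  0.019] sd 0.036 head 78.2 cam 1.826 eff6 0.08 t 20.0
F [2.  4.6 2.5] tq [ 0.934 -0.398  0.017] sd 0.03 head 70.3 cam 1.964 eff6 0.096 t 20.625
```

```bash
python3 -m crank '[[1,-0.05,0,0,3],[1,-0.05,0,0,6],[1,-0.05,0,0,6]]'>/dev/null; python3 q.py; for i in 1 2 3 4; do python3 -m crank '[[1,0,0,0,3],[1,0,0,0,6],[1,0,0,0,6]]'>/dev/null; python3 q.py; done
```

```text
F [-0.6 -0.5  4.5] tq [-0.044  0.048  0.142] sd 0.058 head 64.2 cam 2.071 eff6 0.179 t 21.25
F [-1.2 -1.   5.3] tq [-0.243  0.163  0.097] sd 0.03 head 58.2 cam 2.176 eff6 0.159 t 21.875
F [-1.5 -1.4  5.2] tq [-0.254  0.16   0.155] sd 0.03 head 52.2 cam 2.28 eff6 0.192 t 22.5
F [-1.4 -1.5  5.1] tq [-0.279  0.199  0.185] sd 0.017 head 46.2 cam 2.385 eff6 0.237 t 23.125
F [-1.5 -1.   5.1] tq [-0.283  0.214  0.213] sd 0.012 head 40.2 cam 2.49 eff6 0.261 t 23.75
```

Torque has been climbing steadily on the rubber since about 2.18 rad, up roughly 0.1 N m. I'll let go and read the zero offset before deciding whether it is snug.

```bash
python3 -m crank '[[-0.5,0,0,0,0],[-0.5,0,0,0,0],[-0.5,0,0,0,0],[-0.5,0,0,0,0]]'|grep gap; python3 q.py; python3 q.py
```

```text
finger_gap: 0.75
F [-0.5 -0.   0.1] tq [0.003 0.017 0.005] sd 0.019 head 40.2 cam 2.49 eff6 -0.001 t 24.5
F [ 0.1 -0.2  0.6] tq [ 0.004 -0.019 -0.009] sd 0.032 head 40.2 cam 2.49 eff6 -0.0 t 24.75
```

```bash
python3 -m crank '[[-0.5,0,0,-5,0],[-0.5,0,0,-10,8],[-0.5,3,0,-14,18],[-0.5,7,0,-14,28],[-0.5,10,0,-14,38],[-0.5,10,0,-14,38],[-0.5,10,0,-14,38]]'
python3 - <<'E'
from h import *
import pickle
f=cam("wrist"); save(f,"w8.png"); pickle.dump(f,open("w8.pkl","wb"))
for n in("w6.pkl","w8.pkl"):
    f=pickle.load(open(n,"rb")); X=cloud(f); a=f["img"].astype(int)
    b=(a[...,2]>a[...,0]+60)&(abs(X[...,2]-.048)<.006)&(np.hypot(X[...,0]-.585,X[...,1]+.025)<.07)
    m=cv2.morphologyEx(b.astype(np.uint8),cv2.MORPH_CLOSE,np.ones((5,5)))
    c=max(cv2.findContours(m,0,1)[0],key=cv2.contourArea)[:,0]; r=cv2.minAreaRect((onplane(f,c,.048)[:,:2]*1000).astype(np.float32)); print(n,"blue",np.round(r[0],1),np.round(r[1],1),round(r[2],1))
    th=np.radians(2.85); e=np.array([np.cos(th),np.sin(th)]); nn=np.array([-e[1],e[0]])
    # head top front edge and pack: profile in dock frame along y bands
    P=(X[...,:2]-[.6794,-.0209]); dx=P@e*1000; dy=P@nn*1000
    hd=(abs(X[...,2]-.046)<.003)&(a.min(2)>110)
    pr=(abs(X[...,2]-.008)<.004)
    k=hd&(abs(dy)>12)&(abs(dy)<45)&(dx>-46); print(" head front",np.percentile(dx[k],[0,1,3]).round(1))
    k=pr&(abs(dy)<45); print(" plate rear",np.percentile(dx[k&(dx<-150)],[0,1]).round(1))
    bl=b; print(" blue dx",np.percentile(dx[bl],[0,1,99,100]).round(1),"dy",np.percentile(dy[bl],[1,99]).round(1))
    print(" top z", np.median(X[b][:,2]).round(4))
E
```

```text
t: 25.62
tcp_pos: [0.6027, -0.0856, 0.1628]
orientation: [-0.062, 3.141, 0.0]
force: [0.1, 0.0, -0.7]
finger_gap: 0.751
gripper_force: 0.0
w6.pkl blue [584.3 -25.1] [81.7 48.8] 2.6
 head front [-37.9 -36.5 -35.6]
 plate rear [-199.1 -199. ]
 blue dx [-136.  -135.7  -55.   -53.5] dy [-23.5  24.7]
 top z 0.0476
w8.pkl blue [589.  -24.2] [82.2 49. ] 3.0
 head front [-46. -45. -36.]
 plate rear [-199.8 -198.7]
 blue dx [-131.6 -130.9  -50.1  -48.9] dy [-22.9  25.5]
 top z 0.0476
```

View pics/w8.png

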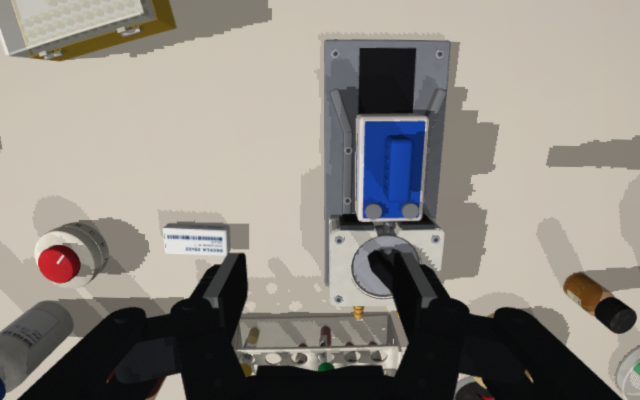

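The pack is seated at (392,167) against the head, and has been drawn 4.6 mm by the cam to dock x ≈ -90 mm. Torque rose 0.11 N m on the rubber over 0.3 rad, so it is snug, and the arm is clear.

```bash
python3 -c "
from rig import *
print(sign_off())"
```

```text
the job is handed in; nothing more can be done
None
```

I handed the job in with the pack docked: the cam is turned about 2.5 rad and snug (an estimated 18–27 N at the hook), the pack sits at about -90 mm, the bystanders were left alone and the arm is clear; sign-off gave no verdict.

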